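# Nest the basket former in the forming ring and press it down to its stop

### The job

Lower the dark wooden former, narrow end down, into the tapered ring of the basket-forming press and let go of it so that it centres itself; do not drop it. Then press down on the top of its stem, slowly and without gripping it, so that former and ring slide down together until you feel the former's foot land on the brass stop, and bed it there with a push of about 20 N for a second (never over 30 N). Leave it standing upright on the stop, and the things around it where they are.

Things in the scene. Friction and masses are not known exactly. Their poses are not given: they have to be found in the camera images.
- former_center (a point): Centre of the loose basket former: dark turned wood, 103 mm high, about 0.25 kg (varies), standing on its narrow end. From below: taper of radius 22 mm at the foot to 36 mm at 52 mm height, straight rim to 58 mm, then a round stem of 30 mm diameter from 58 to 103 mm, by which it is gripped. This point is on its axis, 51.5 mm above the foot. z is its axis, up.
- stem_top (a point): Centre of the flat top of the former's stem, on its axis, 103 mm above its foot: the place to press on. The middle of the 45 mm long stem lies 22.5 mm below it.
- ring_mouth (a point): Centre of the mouth (top) of the press's pale bamboo ring, 30 mm high, 100 mm outside diameter. Its round through-hole matches the former's taper (15 degrees): radius 33.8 mm at the mouth, 25.8 mm at the bottom. With the former seated, the former's centre is 7.5 mm above this point and its foot 44 mm below it. It starts 106 to 116 mm above the table. z is up.
- stand: The press's fixed round wooden board, 164 mm across, 18 mm thick; origin at the centre of its underside, on the ring's axis. Two steel rods, 64 mm either side along y, reach 122 mm above the table. The ring slides down them, to a mouth height of 71 mm at most; no spring, friction holds it, also under the former. A push of 6 to 9 N on the seated former slides it.
- stop: The press's fixed stop under the ring, on its axis: a dark steel socket, 28 mm across, 12 mm high, origin at the centre of its underside on the board, with a brass pin of 22 mm diameter screwed into it. The pin's height is set anew every time and is not measured: its flat top is 34 to 48 mm above the table, reached before the ring's end of travel. Rigid: the push rises steeply on landing.
- tray_center (a point): Bystander: shallow woven bamboo tray, 150 mm across, 22 mm high; this point on its axis 10 mm up.
- flask_center (a point): Bystander: clear glass flask, 72 mm across, 125 mm high; this point on its axis 60 mm up.
- tin_center (a point): Bystander: closed brass-coloured tin with green label, 68 mm across, 100 mm high; this point on its axis 50 mm up.
- pliers_center (a point): Bystander: pliers with orange handles lying flat, 155 mm long, 14 mm high; this point 7 mm up near the joint. x points to the jaws.
Not all that is in view belongs to the job. Leave any pink look-alike of the part that bears former_center alone.

How it is judged:
By the outcome, as a careful person would: the job done as asked, in the order asked, and still so for the second after the job is handed in, with the robot touching nothing.
It also fails if it takes over 67 s, if anything falls off the work surface, if the arm or the gripper's body presses on something with over 40 N, if the wrist force passes 120 N, or if a joint passes its speed limit or range.

### The arm

A 6-joint arm with a two-finger parallel gripper is mounted at the origin on the work surface. World frame = base frame: x ahead of the robot, y to its left, z up, the work surface at z = 0. Lengths are in m, angles in rad, forces in N, time in s.
With the tool pointing down it reaches from about 0.275 to 0.825 m from the base axis. Payload 4.9 kg.
Tool frame: the origin (TCP) lies on the centre line of the jaws, within the pads' length; the fingertips stand 11 mm ahead of it and the grasp point (between the pads) lies 8 mm behind it; z points along the fingers, y is the line along which they close (so a half turn about z gives the same grasp; the last joint's range is limited). The gripper opens to 85 mm and grips with 20 to 120 N. Pads are 22 mm wide; open, the fingers measure 114 mm over their backs; the gripper's body (76 mm by 85 mm) begins 54 mm behind the grasp point. The pads swing forward as they close: fully open they stand 13 mm farther back than shut.
Start: joints at [1.061, 0.326, -0.193, 1.052, 0, 1.437], TCP at [0.202, 0.512, 0.242] pointing down, gripper open.
Joint ranges: [-2.65, 2.65], [-0.97, 1.79], [-1.3, 1.35], [-1.93, 2.1], [-1.47, 1.37], [-3.14, 3.14]. Speed limits (rad/s): [2.57, 2.57, 3.14, 3.14, 3.14, 3.14].

### API

Orientations are given as a unit quaternion [x, y, z, w].
In Python, from bench import telemetry, cams, workorder gives the robot as it stands.
- The arm moves only by the tool arm_command, never from a script. Its argument "deltas" is a list of rows, each an object of numbers: "x", "y", "z": the shift along the world's x, y, z scaled (see below); "ax", "ay", "az": the turn, a rotation vector about the world's x, y, z scaled (see below); "hand": the gripper's target within -1 to 1 (shut at 1, half-way at 0, fully open at -1). A call has 1 to 5 rows; each row shifts and turns the commanded pose from where the row before left it; what a row does not reach is not made up. The controller multiplies each number of a shift by 40 mm and each number of a turn by 0.08 rad. A row lasts 1/12 s, in which the tool goes at most 41.7 mm and 7.16 degrees, less where a joint would pass 70% of its speed; a pose out of reach is approached as far as the arm can. A call with a number of a shift or a turn outside -1 to 1 is refused whole. A call with a gripper value outside its range is refused whole. The fingers move at their own pace and stop on an object; "grip_force" is the grip in N (left out, the last holds). Time passes only in rows, so rows that do not move let the fingers close. It gives the time, the measured TCP pose, the force, the opening and the grip force at its end, in the units of the state.
- telemetry.read_state(): the state, without advancing time (a new reading comes with each control period).
- cams.get_image(name): name is "scene" or "top"; returns a dict with "frame" (480x640x3 uint8, red, green, blue), "depth" (480x640 float32, m along the optical axis (not along the pixel's ray), 0 where there is no reading), "vfov" (degrees; the focal length in pixels is half the picture's height over the tangent of half this angle, whatever the lens; pixels are square), "cx", "cy" (the principal point, pixels), "R" (3x3) and "t" (3): a world point X has camera coordinates R X + t. Camera axes: x right, y down, z forward; pixel columns grow to the right and rows downward; lengths in m; the calibration is good to about 2 mm. A picture is of the moment at which its call begins.
- workorder.job_done(): hands the job in; it is judged then, once.
The state is a dict: "time_s": time; "qpos": joint angles; "joint_velocities": joint speeds; "joint_efforts": joint torques, N m; "ee_pos": TCP position; "tcp_rot": TCP orientation; "wrist_force": force on the tool from outside, world axes, zero at the start; "torque": the same for the moment, N m; "grip_width": finger opening in m; "grasp_force": force on a finger pad.
Only numpy, scipy, OpenCV 4.12 (cv2) and the standard library are available. Lean on these libraries where they do the work, as an engineer would, in place of code of your own. Each camera call takes 0.05 s, during which the arm holds its last target. There are 200 camera calls.

## Working session

There is one attempt and no reset: what is moved stays moved. The work goes in short steps, Python scripts to look and compute and a tool call to move; the robot and the scene stay as the last step left them, time stands still between calls to the robot, and variables do not carry over. Pictures are saved under pics/ and viewed, at most 10 in all, crops included, and the job is handed in when it is done.

Besides the shell and the picture viewer there is one more tool, called after ">>>" as name(argument=value, ...), one argument or row to a line, values as JSON. arm_command: Moves the arm, as the interface text tells. Its arguments: {"type":"object","properties":{"deltas":{"type":"array"},"grip_force":{"type":"number"}},"required":["deltas"]}

```bash
mkdir -p pics; cat > h.py <<'E'
import numpy as np, cv2
from bench import telemetry, cams, workorder
def grab(n):
    d=cams.get_image(n); np.savez('/tmp/%s.npz'%n,**d); return d
def pt(d,u,v,z=None):
    f=240/np.tan(np.radians(d['vfov'])/2)
    r=np.array([(u-d['cx'])/f,(v-d['cy'])/f,1]); R=np.array(d['R']);t=np.array(d['t'])
    if z is None: return R.T@(r*d['depth'][int(v),int(u)]-t)
    o=-R.T@t; w=R.T@r; return o+w*(z-o[2])/w[2]
def save(d,name): cv2.imwrite('pics/'+name,d['frame'][:,:,::-1])
E
python3 - <<'E'
from h import *
for n in('scene','top'):
    d=grab(n); save(d,n+'0.png'); print(n,d['vfov'],d['cx'],d['cy'],-np.array(d['R']).T@d['t'],np.array(d['R']).round(2).tolist())
print(telemetry.read_state())
E
```

```text
scene 50.417677816684105 320.722171220587 233.9827266427738 [0.93173395 0.52502835 0.53382449] [[-0.85, 0.53, 0.02], [0.29, 0.5, -0.82], [-0.44, -0.69, -0.58]]
top 45.31715337418392 320.9929248503002 233.35324683228782 [0.45042679 0.00470564 1.14159653] [[-0.01, -1.0, -0.0], [-0.99, 0.01, -0.1], [0.1, 0.0, -0.99]]
{'time_s': 0.1, 'qpos': array([ 1.06081344e+00,  3.26877510e-01, -1.93492997e-01,  1.05198512e+00,
        2.28699782e-05,  1.43661418e+00]), 'joint_velocities': array([-0.00076994, -0.00098644,  0.0034366 , -0.00104957,  0.00022477,
       -0.00130392]), 'joint_efforts': array([ 7.42269531e-04, -4.44237757e+01,  2.63038141e+01,  7.89991143e-03,
       -1.49703424e-04, -5.51220509e-06]), 'ee_pos': array([0.20158611, 0.51118561, 0.24157244]), 'tcp_rot': array([ 1.86796588e-01,  9.82398304e-01, -7.35941068e-04, -2.57640035e-04]), 'wrist_force': array([ 0.0567268 , -0.14498108, -1.23666177]), 'torque': array([ 0.0194511 ,  0.00814326, -0.01781083]), 'grasp_force': 0.0, 'grip_width': 0.08516112924994254}
```

View pics/scene0.png

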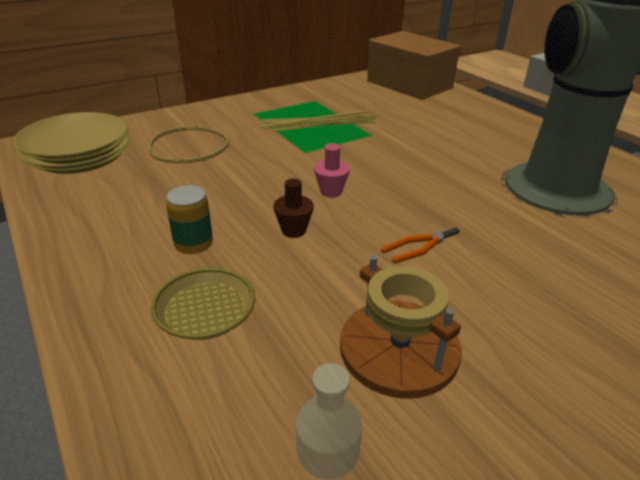

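View pics/top0.png

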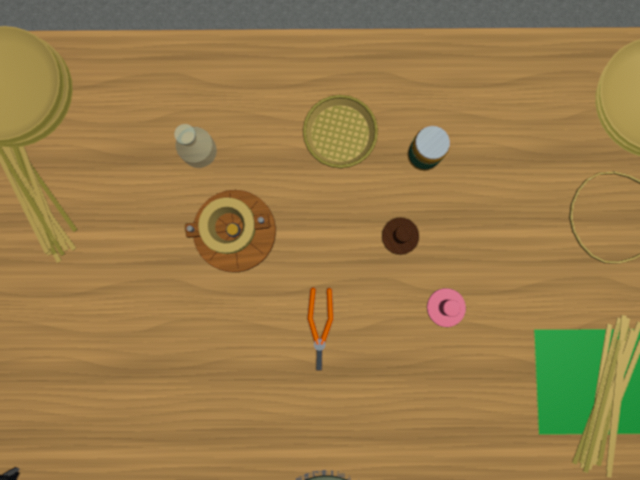

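The top view shows the former at about (400,236), its stem top at (404,233), and the press ring at about (227,225). The pink look-alike is at (447,308). The arm is out of view.

```bash
python3 - <<'E'
from h import *
d=dict(np.load('/tmp/top.npz'))
P=np.zeros((480,640,3))
for v in range(190,290):
    for u in range(160,440): P[v,u]=pt(d,u,v) if d['depth'][v,u]>0 else np.nan
def rep(name,u0,u1,v0,v1,zl,zh):
    q=P[v0:v1,u0:u1].reshape(-1,3); q=q[(q[:,2]>zl)&(q[:,2]<zh)]
    if len(q)<5: print(name,len(q)); return
    c,r=cv2.minEnclosingCircle(q[:,:2].astype(np.float32)); print(name,len(q),q.mean(0).round(4),np.median(q[:,2]).round(4),np.round(c,4),round(r,4))
rep('stem',380,425,212,260,.095,.115)
rep('rim',380,425,212,260,.05,.066)
rep('ring',180,275,190,275,.098,.118)
rep('rods',180,275,190,275,.118,.13)
rep('board',180,285,190,285,.012,.024)
rep('pin',215,245,215,245,.03,.06)
a=d['frame'][180:285,170:285]; b=d['frame'][195:275,360:445]
a=cv2.resize(a,(400,365),interpolation=3); b=cv2.resize(b,(388,365),interpolation=3)
cv2.imwrite('pics/c1.png',np.hstack([a,b])[:,:,::-1])
for n in('ringrow',):
    print([tuple(P[224,u].round(3)) for u in range(190,276,5)])
E
```

```text
stem 218 [ 0.5586 -0.1433  0.1022] 0.1023 [ 0.5588 -0.1441] 0.0156
rim 873 [ 0.5576 -0.1422  0.0576] 0.0575 [ 0.559  -0.1437] 0.0362
ring 1827 [0.5751 0.178  0.1059] 0.1066 [0.575  0.1785] 0.0772
rods 51 [0.5753 0.1796 0.1215] 0.1213 [0.5751 0.1785] 0.0686
board 2965 [0.5663 0.17   0.0174] 0.0173 [0.5755 0.1782] 0.0822
pin 117 [0.5751 0.1775 0.0376] 0.0381 [0.5752 0.1781] 0.0134
[(np.float64(0.578), np.float64(0.244), np.float64(0.101)), (np.float64(0.578), np.float64(0.234), np.float64(0.104)), (np.float64(0.577), np.float64(0.224), np.float64(0.11)), (np.float64(0.577), np.float64(0.216), np.float64(0.106)), (np.float64(0.578), np.float64(0.208), np.float64(0.097)), (np.float64(0.588), np.float64(0.214), np.float64(0.018)), (np.float64(0.588), np.float64(0.204), np.float64(0.017)), (np.float64(0.588), np.float64(0.194), np.float64(0.018)), (np.float64(0.585), np.float64(0.181), np.float64(0.038)), (np.float64(0.586), np.float64(0.173), np.float64(0.027)), (np.float64(0.587), np.float64(0.164), np.float64(0.02)), (np.float64(0.577), np.float64(0.143), np.float64(0.108)), (np.float64(0.577), np.float64(0.134), np.float64(0.102)), (np.float64(0.577), np.float64(0.126), np.float64(0.099)), (np.float64(0.577), np.float64(0.116), np.float64(0.105)), (np.float64(0.578), np.float64(0.108), np.float64(0.097)), (np.float64(0.587), np.float64(0.105), np.float64(0.021)), (np.float64(0.589), np.float64(0.097), np.float64(-0.0))]
```

View pics/c1.png

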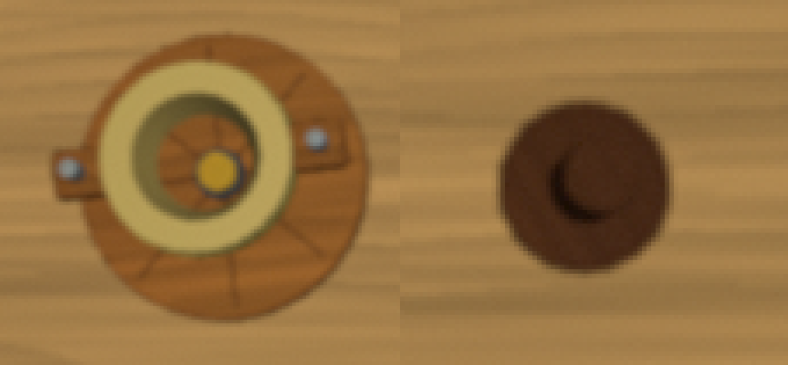

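>>> arm_command(
  deltas=[
    {"x":0.45,"y":-0.82},
    {"x":0.45,"y":-0.82},
    {"x":0.45,"y":-0.82},
    {"x":0.45,"y":-0.82},
    {"x":0.45,"y":-0.82},
  ],
)

```text
invalid input
```

```bash
python3 - <<'E'
from h import *
d=dict(np.load('/tmp/top.npz'))
R=[]
for v in range(195,255):
    for u in range(195,258):
        p=pt(d,u,v); r=np.hypot(p[0]-.5752,p[1]-.1782)
        if .037<r<.046 and p[2]>.09:R.append(p[2])
print(np.percentile(R,[10,50,90]),len(R))
c=[]
for u,v in((189,228),(261,220)):
    print(pt(d,u,v,.122))
E
```

```text
[0.10489613 0.10760816 0.11000001] 708
[0.56815753 0.24078477 0.122     ]
[0.58182093 0.11230167 0.122     ]
```

>>> arm_command(
  deltas=[
    {"x":0.45,"y":-0.82,"z":0,"ax":0,"ay":0,"az":0,"hand":-1},
    {"x":0.45,"y":-0.82,"z":0,"ax":0,"ay":0,"az":0,"hand":-1},
    {"x":0.45,"y":-0.82,"z":0,"ax":0,"ay":0,"az":0,"hand":-1},
    {"x":0.45,"y":-0.82,"z":0,"ax":0,"ay":0,"az":0,"hand":-1},
    {"x":0.45,"y":-0.82,"z":0,"ax":0,"ay":0,"az":0,"hand":-1},
  ],
)

```text
time_s: 0.52
ee_pos: [0.292, 0.346, 0.2419]
tcp_rot: [0.186, 0.982, -0.0, -0.0]
wrist_force: [0.9, 0.1, -0.7]
grip_width: 0.0856
grasp_force: 0.0
```

>>> arm_command(
  deltas=[
    {"x":0.45,"y":-0.82,"z":0,"ax":0,"ay":0,"az":0,"hand":-1},
    {"x":0.45,"y":-0.82,"z":0,"ax":0,"ay":0,"az":0,"hand":-1},
    {"x":0.45,"y":-0.82,"z":0,"ax":0,"ay":0,"az":0,"hand":-1},
    {"x":0.45,"y":-0.82,"z":0,"ax":0,"ay":0,"az":0,"hand":-1},
    {"x":0.45,"y":-0.82,"z":0,"ax":0,"ay":0,"az":0,"hand":-1},
  ],
)

```text
time_s: 0.93
ee_pos: [0.3821, 0.1819, 0.2422]
tcp_rot: [0.187, 0.982, -0.0, -0.0]
wrist_force: [0.6, 0.5, -0.2]
grip_width: 0.0857
grasp_force: 0.0
```

>>> arm_command(
  deltas=[
    {"x":0.45,"y":-0.82,"z":0,"ax":0,"ay":0,"az":0,"hand":-1},
    {"x":0.45,"y":-0.82,"z":0,"ax":0,"ay":0,"az":0,"hand":-1},
    {"x":0.45,"y":-0.82,"z":0,"ax":0,"ay":0,"az":0,"hand":-1},
    {"x":0.45,"y":-0.82,"z":0,"ax":0,"ay":0,"az":0,"hand":-1},
    {"x":0.45,"y":-0.82,"z":0,"ax":0,"ay":0,"az":0,"hand":-1},
  ],
)

```text
time_s: 1.35
ee_pos: [0.4721, 0.0178, 0.2421]
tcp_rot: [0.187, 0.982, 0.0, -0.0]
wrist_force: [1.5, 1.3, -0.4]
grip_width: 0.0854
grasp_force: 0.0
```

>>> arm_command(
  deltas=[
    {"x":0.45,"y":-0.82,"z":0,"ax":0,"ay":0,"az":0,"hand":-1},
    {"x":0.45,"y":-0.82,"z":0,"ax":0,"ay":0,"az":0,"hand":-1},
    {"x":0.45,"y":-0.82,"z":0,"ax":0,"ay":0,"az":0,"hand":-1},
    {"x":0.4,"y":-0.8,"z":0,"ax":0,"ay":0,"az":0,"hand":-1},
    {"x":0,"y":0,"z":0,"ax":0,"ay":0,"az":0,"hand":-1},
  ],
)

```text
time_s: 1.77
ee_pos: [0.5444, -0.1164, 0.2416]
tcp_rot: [0.19, 0.982, -0.001, 0.001]
wrist_force: [-0.5, -0.9, 0.2]
grip_width: 0.0856
grasp_force: 0.0
```

>>> arm_command(
  deltas=[
    {"x":0.36,"y":-0.69,"z":0,"ax":0,"ay":0,"az":0,"hand":-1},
    {"x":0,"y":0,"z":-0.6,"ax":0,"ay":0,"az":0,"hand":-1},
    {"x":0,"y":0,"z":-0.8,"ax":0,"ay":0,"az":0,"hand":-1},
    {"x":0,"y":0,"z":-0.6,"ax":0,"ay":0,"az":0,"hand":-1},
    {"x":0,"y":0,"z":0,"ax":0,"ay":0,"az":0,"hand":-1},
  ],
)

```text
time_s: 2.18
ee_pos: [0.5524, -0.1368, 0.157]
tcp_rot: [0.187, 0.982, 0.001, -0.005]
wrist_force: [-1.0, 0.6, -0.8]
grip_width: 0.0855
grasp_force: 0.0
```

>>> arm_command(
  deltas=[
    {"x":0,"y":0,"z":0,"ax":0,"ay":0,"az":0,"hand":-1},
    {"x":0,"y":0,"z":0,"ax":0,"ay":0,"az":0,"hand":-1},
  ],
)

```text
time_s: 2.35
ee_pos: [0.5568, -0.1383, 0.1635]
tcp_rot: [0.187, 0.982, -0.0, 0.001]
wrist_force: [0.9, 0.4, 0.5]
grip_width: 0.0853
grasp_force: 0.0
```

>>> arm_command(
  deltas=[
    {"x":0.05,"y":-0.14,"z":-0.4,"ax":0,"ay":0,"az":0,"hand":-1},
    {"x":0,"y":0,"z":-0.5,"ax":0,"ay":0,"az":0,"hand":-1},
    {"x":0,"y":0,"z":-0.5,"ax":0,"ay":0,"az":0,"hand":-1},
    {"x":0,"y":0,"z":-0.3,"ax":0,"ay":0,"az":0,"hand":-1},
    {"x":0,"y":0,"z":-0.2,"ax":0,"ay":0,"az":0,"hand":-1},
  ],
)

```text
time_s: 2.77
ee_pos: [0.559, -0.144, 0.0869]
tcp_rot: [0.187, 0.982, -0.0, 0.001]
wrist_force: [-0.5, -0.2, 0.4]
grip_width: 0.0855
grasp_force: 0.0
```

>>> arm_command(
  deltas=[
    {"x":0,"y":0,"z":0,"ax":0,"ay":0,"az":0,"hand":-1},
    {"x":0,"y":0,"z":0,"ax":0,"ay":0,"az":0,"hand":-1},
    {"x":0,"y":0,"z":0,"ax":0,"ay":0,"az":0,"hand":-1},
  ],
)

```text
time_s: 3.02
ee_pos: [0.5595, -0.1443, 0.0879]
tcp_rot: [0.187, 0.982, -0.0, 0.001]
wrist_force: [0.9, 0.8, -0.1]
grip_width: 0.0854
grasp_force: 0.0
```

>>> arm_command(
  deltas=[
    {"x":0,"y":0,"z":-0.24,"ax":0,"ay":0,"az":0,"hand":-1},
    {"x":0,"y":0,"z":0,"ax":0,"ay":0,"az":0,"hand":0},
    {"x":0,"y":0,"z":0,"ax":0,"ay":0,"az":0,"hand":0.2},
    {"x":0,"y":0,"z":0,"ax":0,"ay":0,"az":0,"hand":0.2},
    {"x":0,"y":0,"z":0,"ax":0,"ay":0,"az":0,"hand":0.2},
  ],
  grip_force=35,
)

```text
time_s: 3.43
ee_pos: [0.5583, -0.144, 0.0768]
tcp_rot: [0.187, 0.982, -0.0, 0.0]
wrist_force: [0.6, 0.7, 0.3]
grip_width: 0.0388
grasp_force: 0.0
```

>>> arm_command(
  deltas=[
    {"x":0,"y":0,"z":0,"ax":0,"ay":0,"az":0,"hand":1},
    {"x":0,"y":0,"z":0,"ax":0,"ay":0,"az":0,"hand":1},
    {"x":0,"y":0,"z":0,"ax":0,"ay":0,"az":0,"hand":1},
    {"x":0,"y":0,"z":0,"ax":0,"ay":0,"az":0,"hand":1},
    {"x":0,"y":0,"z":0,"ax":0,"ay":0,"az":0,"hand":1},
  ],
)

```text
time_s: 3.85
ee_pos: [0.5584, -0.1439, 0.0769]
tcp_rot: [0.187, 0.982, 0.0, 0.0]
wrist_force: [-0.7, 0.7, 2.3]
grip_width: 0.029
grasp_force: 34.5
```

>>> arm_command(
  deltas=[
    {"x":0,"y":0,"z":0.2,"ax":0,"ay":0,"az":0,"hand":1},
    {"x":0,"y":0,"z":0.5,"ax":0,"ay":0,"az":0,"hand":1},
    {"x":0,"y":0,"z":0.5,"ax":0,"ay":0,"az":0,"hand":1},
    {"x":0,"y":0,"z":0.5,"ax":0,"ay":0,"az":0,"hand":1},
    {"x":0,"y":0,"z":0.5,"ax":0,"ay":0,"az":0,"hand":1},
  ],
)

```text
time_s: 4.27
ee_pos: [0.5576, -0.1438, 0.1654]
tcp_rot: [0.187, 0.982, 0.0, -0.001]
wrist_force: [-0.1, 0.4, -2.4]
grip_width: 0.0295
grasp_force: 34.8
```

>>> arm_command(
  deltas=[
    {"x":0,"y":0,"z":0.5,"ax":0,"ay":0,"az":0,"hand":1},
    {"x":0,"y":0,"z":0.5,"ax":0,"ay":0,"az":0,"hand":1},
    {"x":0,"y":0,"z":0.5,"ax":0,"ay":0,"az":0,"hand":1},
    {"x":0,"y":0,"z":0.3,"ax":0,"ay":0,"az":0,"hand":1},
    {"x":0,"y":0.2,"z":0.2,"ax":0,"ay":0,"az":0,"hand":1},
  ],
)

```text
time_s: 4.68
ee_pos: [0.5586, -0.137, 0.2464]
tcp_rot: [0.188, 0.982, -0.001, 0.001]
wrist_force: [-0.2, -0.2, -1.7]
grip_width: 0.0293
grasp_force: 34.9
```

>>> arm_command(
  deltas=[
    {"x":0,"y":0.4,"z":0,"ax":0,"ay":0,"az":0,"hand":1},
    {"x":0,"y":0.5,"z":0,"ax":0,"ay":0,"az":0,"hand":1},
    {"x":0,"y":0.6,"z":0,"ax":0,"ay":0,"az":0,"hand":1},
    {"x":0.05,"y":0.6,"z":0,"ax":0,"ay":0,"az":0,"hand":1},
    {"x":0.05,"y":0.6,"z":0,"ax":0,"ay":0,"az":0,"hand":1},
  ],
)

```text
time_s: 5.1
ee_pos: [0.5613, -0.0264, 0.2441]
tcp_rot: [0.187, 0.982, 0.0, -0.001]
wrist_force: [-0.1, -0.2, -1.7]
grip_width: 0.0292
grasp_force: 34.9
```

>>> arm_command(
  deltas=[
    {"x":0.1,"y":0.6,"z":0,"ax":0,"ay":0,"az":0,"hand":1},
    {"x":0.1,"y":0.6,"z":0,"ax":0,"ay":0,"az":0,"hand":1},
    {"x":0.1,"y":0.6,"z":0,"ax":0,"ay":0,"az":0,"hand":1},
    {"x":0,"y":0.6,"z":0,"ax":0,"ay":0,"az":0,"hand":1},
    {"x":0,"y":0.6,"z":0,"ax":0,"ay":0,"az":0,"hand":1},
  ],
)

```text
time_s: 5.52
ee_pos: [0.5734, 0.0937, 0.244]
tcp_rot: [0.187, 0.982, -0.0, -0.001]
wrist_force: [0.3, 0.2, -2.9]
grip_width: 0.0292
grasp_force: 34.9
```

>>> arm_command(
  deltas=[
    {"x":0,"y":0.6,"z":0,"ax":0,"ay":0,"az":0,"hand":1},
    {"x":0,"y":0.6,"z":0,"ax":0,"ay":0,"az":0,"hand":1},
    {"x":0.04,"y":0.4,"z":0,"ax":0,"ay":0,"az":0,"hand":1},
    {"x":0,"y":0.3,"z":0,"ax":0,"ay":0,"az":0,"hand":1},
    {"x":0,"y":0.2,"z":0,"ax":0,"ay":0,"az":0,"hand":1},
  ],
)

```text
time_s: 5.93
ee_pos: [0.575, 0.1776, 0.2441]
tcp_rot: [0.186, 0.983, -0.0, -0.001]
wrist_force: [-0.4, 0.2, -2.4]
grip_width: 0.029
grasp_force: 34.9
```

>>> arm_command(
  deltas=[
    {"x":0,"y":0,"z":0,"ax":0,"ay":0,"az":0,"hand":1},
    {"x":0,"y":0,"z":0,"ax":0,"ay":0,"az":0,"hand":1},
    {"x":0,"y":0,"z":0,"ax":0,"ay":0,"az":0,"hand":1},
  ],
)

```text
time_s: 6.18
ee_pos: [0.5757, 0.1752, 0.2446]
tcp_rot: [0.187, 0.982, -0.0, -0.0]
wrist_force: [0.5, -0.1, -2.8]
grip_width: 0.0293
grasp_force: 34.9
```

```bash
python3 - <<'E'
from h import *
d=grab('scene'); save(d,'s1.png'); s=telemetry.read_state(); print(s['ee_pos'],s['tcp_rot'],s['wrist_force'],s['torque'],s['time_s'])
E
```

```text
[0.57585013 0.17506131 0.24464867] [ 1.87410438e-01  9.82281664e-01 -2.40215144e-04 -5.01147187e-05] [ 0.31857982 -0.6741612  -2.93411881] [-0.01812852  0.04277269 -0.04490804] 6.2333
```

View pics/s1.png

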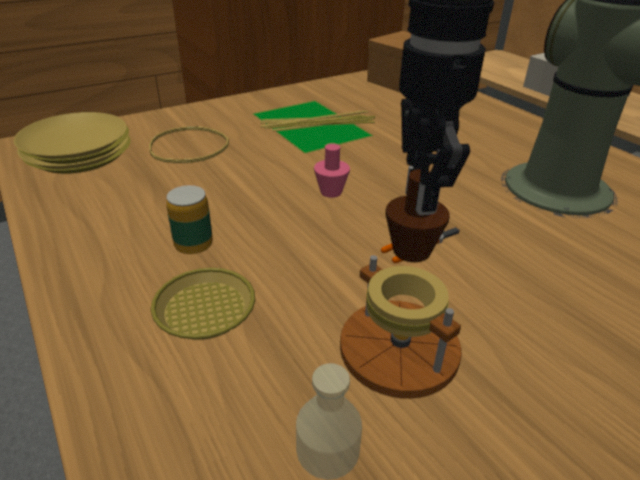

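The former hangs upright in the jaws at about (415,225), above the ring mouth at (407,292). Next I'll correct y and lower it.

>>> arm_command(
  deltas=[
    {"x":-0.01,"y":0.08,"z":-0.2,"ax":0,"ay":0,"az":0,"hand":1},
    {"x":0,"y":0,"z":-0.4,"ax":0,"ay":0,"az":0,"hand":1},
    {"x":0,"y":0,"z":-0.3,"ax":0,"ay":0,"az":0,"hand":1},
    {"x":0,"y":0,"z":-0.2,"ax":0,"ay":0,"az":0,"hand":1},
    {"x":0,"y":0,"z":-0.1,"ax":0,"ay":0,"az":0,"hand":1},
  ],
)

```text
time_s: 6.65
ee_pos: [0.5746, 0.1786, 0.1949]
tcp_rot: [0.187, 0.982, -0.0, -0.001]
wrist_force: [-0.0, 0.3, -1.9]
grip_width: 0.0291
grasp_force: 35.0
```

>>> arm_command(
  deltas=[
    {"x":0,"y":0,"z":-0.1,"ax":0,"ay":0,"az":0,"hand":1},
    {"x":0,"y":0,"z":-0.1,"ax":0,"ay":0,"az":0,"hand":1},
    {"x":0,"y":0,"z":0,"ax":0,"ay":0,"az":0,"hand":1},
    {"x":0,"y":0,"z":0,"ax":0,"ay":0,"az":0,"hand":1},
  ],
)

```text
time_s: 6.98
ee_pos: [0.5756, 0.1792, 0.1889]
tcp_rot: [0.187, 0.982, 0.0, 0.0]
wrist_force: [-0.8, -0.5, -1.5]
grip_width: 0.0289
grasp_force: 35.0
```

>>> arm_command(
  deltas=[
    {"x":0,"y":-0.02,"z":-0.25,"ax":0,"ay":0,"az":0,"hand":1},
    {"x":0,"y":0,"z":-0.25,"ax":0,"ay":0,"az":0,"hand":1},
    {"x":0,"y":0,"z":-0.2,"ax":0,"ay":0,"az":0,"hand":1},
    {"x":0,"y":0,"z":-0.1,"ax":0,"ay":0,"az":0,"hand":1},
    {"x":0,"y":0,"z":0,"ax":0,"ay":0,"az":0,"hand":1},
  ],
)

```text
time_s: 7.4
ee_pos: [0.5743, 0.1783, 0.1548]
tcp_rot: [0.187, 0.982, -0.001, -0.001]
wrist_force: [-0.5, 0.0, -2.6]
grip_width: 0.0293
grasp_force: 35.0
```

>>> arm_command(
  deltas=[
    {"x":0,"y":0,"z":0,"ax":0,"ay":0,"az":0,"hand":1},
    {"x":0,"y":0,"z":0,"ax":0,"ay":0,"az":0,"hand":1},
  ],
)

```text
time_s: 7.57
ee_pos: [0.5757, 0.1785, 0.1569]
tcp_rot: [0.187, 0.982, 0.0, 0.0]
wrist_force: [0.1, 0.2, -2.6]
grip_width: 0.0294
grasp_force: 35.0
```

Down to about 0.147, then 1 mm steps.

>>> arm_command(
  deltas=[
    {"x":0,"y":0,"z":-0.06,"ax":0,"ay":0,"az":0,"hand":1},
    {"x":0,"y":0,"z":-0.06,"ax":0,"ay":0,"az":0,"hand":1},
    {"x":0,"y":0,"z":-0.06,"ax":0,"ay":0,"az":0,"hand":1},
    {"x":0,"y":0,"z":-0.04,"ax":0,"ay":0,"az":0,"hand":1},
    {"x":0,"y":0,"z":0,"ax":0,"ay":0,"az":0,"hand":1},
  ],
)

```text
time_s: 7.98
ee_pos: [0.5752, 0.1784, 0.1474]
tcp_rot: [0.187, 0.982, -0.0, -0.0]
wrist_force: [1.0, 0.5, -3.4]
grip_width: 0.0292
grasp_force: 35.0
```

>>> arm_command(
  deltas=[
    {"x":0,"y":0,"z":-0.03,"ax":0,"ay":0,"az":0,"hand":1},
    {"x":0,"y":0,"z":0,"ax":0,"ay":0,"az":0,"hand":1},
    {"x":0,"y":0,"z":-0.03,"ax":0,"ay":0,"az":0,"hand":1},
    {"x":0,"y":0,"z":0,"ax":0,"ay":0,"az":0,"hand":1},
    {"x":0,"y":0,"z":0,"ax":0,"ay":0,"az":0,"hand":1},
  ],
)

```text
time_s: 8.4
ee_pos: [0.5754, 0.1784, 0.1454]
tcp_rot: [0.187, 0.982, -0.0, -0.0]
wrist_force: [-0.5, 0.2, -2.0]
grip_width: 0.0295
grasp_force: 35.0
```

>>> arm_command(
  deltas=[
    {"x":0,"y":0,"z":-0.03,"ax":0,"ay":0,"az":0,"hand":1},
    {"x":0,"y":0,"z":0,"ax":0,"ay":0,"az":0,"hand":1},
    {"x":0,"y":0,"z":-0.03,"ax":0,"ay":0,"az":0,"hand":1},
    {"x":0,"y":0,"z":0,"ax":0,"ay":0,"az":0,"hand":1},
    {"x":0,"y":0,"z":0,"ax":0,"ay":0,"az":0,"hand":1},
  ],
)

```text
time_s: 8.82
ee_pos: [0.5754, 0.1784, 0.143]
tcp_rot: [0.187, 0.982, -0.0, -0.0]
wrist_force: [0.2, 0.6, -1.3]
grip_width: 0.0293
grasp_force: 35.0
```

>>> arm_command(
  deltas=[
    {"x":0,"y":0,"z":-0.02,"ax":0,"ay":0,"az":0,"hand":1},
    {"x":0,"y":0,"z":0,"ax":0,"ay":0,"az":0,"hand":1},
    {"x":0,"y":0,"z":0,"ax":0,"ay":0,"az":0,"hand":1},
  ],
)

```text
time_s: 9.07
ee_pos: [0.5753, 0.1785, 0.1422]
tcp_rot: [0.187, 0.982, 0.0, -0.0]
wrist_force: [-0.2, 1.0, -1.9]
grip_width: 0.0296
grasp_force: 35.0
```

>>> arm_command(
  deltas=[
    {"x":0,"y":0,"z":-0.02,"ax":0,"ay":0,"az":0,"hand":1},
    {"x":0,"y":0,"z":0,"ax":0,"ay":0,"az":0,"hand":1},
    {"x":0,"y":0,"z":0,"ax":0,"ay":0,"az":0,"hand":1},
  ],
)

```text
time_s: 9.32
ee_pos: [0.5752, 0.1786, 0.1414]
tcp_rot: [0.187, 0.982, 0.0, -0.0]
wrist_force: [-1.9, 1.2, 0.4]
grip_width: 0.0294
grasp_force: 35.1
```

>>> arm_command(
  deltas=[
    {"x":0,"y":0,"z":-0.02,"ax":0,"ay":0,"az":0,"hand":1},
    {"x":0,"y":0,"z":0,"ax":0,"ay":0,"az":0,"hand":1},
    {"x":0,"y":0,"z":0,"ax":0,"ay":0,"az":0,"hand":1},
  ],
)

```text
time_s: 9.57
ee_pos: [0.5752, 0.1786, 0.141]
tcp_rot: [0.187, 0.982, 0.0, -0.0]
wrist_force: [-4.1, 2.1, 3.8]
grip_width: 0.029
grasp_force: 35.6
```

>>> arm_command(
  deltas=[
    {"x":-0.015,"y":0.01,"z":0,"ax":0,"ay":0,"az":0,"hand":1},
    {"x":0,"y":0,"z":0,"ax":0,"ay":0,"az":0,"hand":1},
    {"x":0,"y":0,"z":0,"ax":0,"ay":0,"az":0,"hand":1},
  ],
)

```text
time_s: 9.82
ee_pos: [0.5751, 0.1787, 0.141]
tcp_rot: [0.187, 0.982, -0.0, 0.0]
wrist_force: [-3.1, 0.3, 3.6]
grip_width: 0.0292
grasp_force: 35.5
```

>>> arm_command(
  deltas=[
    {"x":-0.01,"y":0,"z":0,"ax":0,"ay":0,"az":0,"hand":0.2},
    {"x":0,"y":0,"z":0,"ax":0,"ay":0,"az":0,"hand":0},
    {"x":0,"y":0,"z":0,"ax":0,"ay":0,"az":0,"hand":-0.3},
    {"x":0,"y":0,"z":0,"ax":0,"ay":0,"az":0,"hand":-0.3},
    {"x":0,"y":0,"z":0,"ax":0,"ay":0,"az":0,"hand":-0.3},
  ],
)

```text
time_s: 10.23
ee_pos: [0.5747, 0.1787, 0.1406]
tcp_rot: [0.187, 0.982, -0.0, 0.0]
wrist_force: [0.0, -0.5, 0.3]
grip_width: 0.0556
grasp_force: 0.0
```

>>> arm_command(
  deltas=[
    {"x":0,"y":0,"z":0.2,"ax":0,"ay":0,"az":0,"hand":-0.3},
    {"x":0,"y":0,"z":0.4,"ax":0,"ay":0,"az":0,"hand":-0.3},
    {"x":0,"y":0,"z":0.5,"ax":0,"ay":0,"az":0,"hand":-0.3},
    {"x":0,"y":0,"z":0.3,"ax":0,"ay":0,"az":0,"hand":-0.3},
    {"x":0,"y":0,"z":0,"ax":0,"ay":0,"az":0,"hand":1},
  ],
)

```text
time_s: 10.65
ee_pos: [0.5765, 0.1792, 0.2003]
tcp_rot: [0.187, 0.982, 0.001, 0.003]
wrist_force: [0.8, -0.4, -0.0]
grip_width: 0.0446
grasp_force: 0.0
```

>>> arm_command(
  deltas=[
    {"x":0,"y":0,"z":0,"ax":0,"ay":0,"az":0,"hand":1},
    {"x":0,"y":0,"z":0,"ax":0,"ay":0,"az":0,"hand":1},
    {"x":0,"y":0,"z":0,"ax":0,"ay":0,"az":0,"hand":1},
    {"x":0,"y":0,"z":0,"ax":0,"ay":0,"az":0,"hand":1},
    {"x":0,"y":0,"z":0,"ax":0,"ay":0,"az":0,"hand":1},
  ],
)

```text
time_s: 11.07
ee_pos: [0.574, 0.1787, 0.1958]
tcp_rot: [0.187, 0.982, -0.0, -0.001]
wrist_force: [-0.9, 0.0, -0.0]
grip_width: 0.0002
grasp_force: 0.0
```

```bash
python3 - <<'E'
from h import *
d=grab('scene'); cv2.imwrite('pics/s2.png',cv2.resize(d['frame'][120:420,260:580],(640,600),interpolation=3)[:,:,::-1]); s=telemetry.read_state(); print(s['ee_pos'],s['wrist_force'],s['grip_width'],s['time_s'])
E
```

```text
[0.57409288 0.17875045 0.19598519] [ 0.68217076 -0.78441892 -0.82669295] -0.0003883113929482306 11.1167
```

View pics/s2.png

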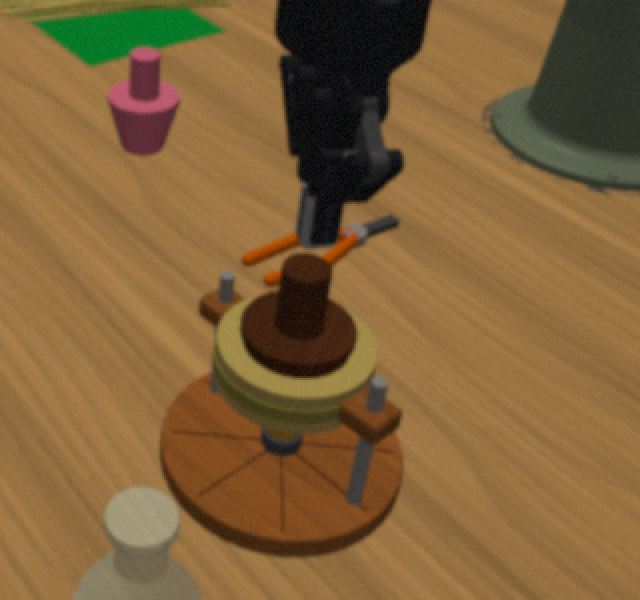

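The former is seated upright in the ring; in the crop its stem top is at (305,270). The shut fingertips are directly above it.

>>> arm_command(
  deltas=[
    {"x":0.03,"y":-0.01,"z":-0.15,"ax":0,"ay":0,"az":0,"hand":1},
    {"x":0,"y":0,"z":-0.1,"ax":0,"ay":0,"az":0,"hand":1},
    {"x":0,"y":0,"z":-0.08,"ax":0,"ay":0,"az":0,"hand":1},
    {"x":0,"y":0,"z":0,"ax":0,"ay":0,"az":0,"hand":1},
    {"x":0,"y":0,"z":0,"ax":0,"ay":0,"az":0,"hand":1},
  ],
)

```text
time_s: 11.53
ee_pos: [0.5753, 0.1784, 0.183]
tcp_rot: [0.187, 0.982, -0.0, -0.0]
wrist_force: [0.4, -0.8, -0.2]
grip_width: -0.0001
grasp_force: 0.0
```

```bash
python3 - <<'E'
from h import *
d=dict(np.load('/tmp/top.npz'))
for v in range(224,235,2): print([pt(d,u,v)[2].round(4) for u in range(226,242,2)])
E
```

```text
[np.float64(0.0176), np.float64(0.029), np.float64(0.0384), np.float64(0.0384), np.float64(0.0296), np.float64(0.0253), np.float64(0.0188), np.float64(0.0195)]
[np.float64(0.0339), np.float64(0.039), np.float64(0.0399), np.float64(0.0416), np.float64(0.0419), np.float64(0.0431), np.float64(0.0289), np.float64(0.0145)]
[np.float64(0.0406), np.float64(0.0381), np.float64(0.0395), np.float64(0.0408), np.float64(0.035), np.float64(0.0407), np.float64(0.0312), np.float64(0.0167)]
[np.float64(0.0405), np.float64(0.0429), np.float64(0.0359), np.float64(0.0398), np.float64(0.0415), np.float64(0.0371), np.float64(0.0312), np.float64(0.0189)]
[np.float64(0.0283), np.float64(0.0378), np.float64(0.0404), np.float64(0.0373), np.float64(0.0393), np.float64(0.0361), np.float64(0.0316), np.float64(0.018)]
[np.float64(0.0151), np.float64(0.0311), np.float64(0.0381), np.float64(0.0364), np.float64(0.0296), np.float64(0.026), np.float64(0.0244), np.float64(0.0895)]
```

>>> arm_command(
  deltas=[
    {"x":0,"y":0,"z":-0.03,"ax":0,"ay":0,"az":0,"hand":1},
    {"x":0,"y":0,"z":-0.03,"ax":0,"ay":0,"az":0,"hand":1},
    {"x":0,"y":0,"z":-0.02,"ax":0,"ay":0,"az":0,"hand":1},
    {"x":0,"y":0,"z":-0.02,"ax":0,"ay":0,"az":0,"hand":1},
    {"x":0,"y":0,"z":-0.01,"ax":0,"ay":0,"az":0,"hand":1},
  ],
)

```text
time_s: 11.95
ee_pos: [0.5756, 0.1784, 0.179]
tcp_rot: [0.187, 0.982, 0.0, -0.0]
wrist_force: [0.2, -0.4, -0.4]
grip_width: 0.0001
grasp_force: 0.0
```

>>> arm_command(
  deltas=[
    {"x":0,"y":0,"z":-0.01,"ax":0,"ay":0,"az":0,"hand":1},
    {"x":0,"y":0,"z":-0.01,"ax":0,"ay":0,"az":0,"hand":1},
    {"x":0,"y":0,"z":-0.01,"ax":0,"ay":0,"az":0,"hand":1},
    {"x":0,"y":0,"z":-0.01,"ax":0,"ay":0,"az":0,"hand":1},
    {"x":0,"y":0,"z":-0.01,"ax":0,"ay":0,"az":0,"hand":1},
  ],
)

```text
time_s: 12.37
ee_pos: [0.5759, 0.1786, 0.178]
tcp_rot: [0.187, 0.982, 0.0, 0.0]
wrist_force: [-1.8, -0.6, 6.7]
grip_width: -0.0
grasp_force: 3.6
```

>>> arm_command(
  deltas=[
    {"x":0,"y":0,"z":-0.01,"ax":0,"ay":0,"az":0,"hand":1},
    {"x":0,"y":0,"z":-0.01,"ax":0,"ay":0,"az":0,"hand":1},
    {"x":0,"y":0,"z":-0.01,"ax":0,"ay":0,"az":0,"hand":1},
    {"x":0,"y":0,"z":-0.01,"ax":0,"ay":0,"az":0,"hand":1},
    {"x":0,"y":0,"z":-0.01,"ax":0,"ay":0,"az":0,"hand":1},
  ],
)

```text
time_s: 12.78
ee_pos: [0.5759, 0.1785, 0.1762]
tcp_rot: [0.187, 0.982, 0.0, 0.001]
wrist_force: [-2.2, -0.9, 6.7]
grip_width: -0.0002
grasp_force: 3.6
```

>>> arm_command(
  deltas=[
    {"x":0,"y":0,"z":-0.015,"ax":0,"ay":0,"az":0,"hand":1},
    {"x":0,"y":0,"z":-0.02,"ax":0,"ay":0,"az":0,"hand":1},
    {"x":0,"y":0,"z":-0.02,"ax":0,"ay":0,"az":0,"hand":1},
    {"x":0,"y":0,"z":-0.02,"ax":0,"ay":0,"az":0,"hand":1},
    {"x":0,"y":0,"z":-0.02,"ax":0,"ay":0,"az":0,"hand":1},
  ],
)

```text
time_s: 13.2
ee_pos: [0.5759, 0.1786, 0.1724]
tcp_rot: [0.187, 0.982, 0.0, 0.001]
wrist_force: [-2.3, 0.3, 7.4]
grip_width: -0.0
grasp_force: 3.7
```

>>> arm_command(
  deltas=[
    {"x":0,"y":0,"z":-0.02,"ax":0,"ay":0,"az":0,"hand":1},
    {"x":0,"y":0,"z":-0.02,"ax":0,"ay":0,"az":0,"hand":1},
    {"x":0,"y":0,"z":-0.02,"ax":0,"ay":0,"az":0,"hand":1},
    {"x":0,"y":0,"z":-0.02,"ax":0,"ay":0,"az":0,"hand":1},
    {"x":0,"y":0,"z":-0.02,"ax":0,"ay":0,"az":0,"hand":1},
  ],
)

```text
time_s: 13.62
ee_pos: [0.5758, 0.1786, 0.1684]
tcp_rot: [0.187, 0.982, 0.0, 0.001]
wrist_force: [-1.7, 0.6, 7.9]
grip_width: -0.0002
grasp_force: 3.7
```

>>> arm_command(
  deltas=[
    {"x":0,"y":0,"z":-0.02,"ax":0,"ay":0,"az":0,"hand":1},
    {"x":0,"y":0,"z":-0.02,"ax":0,"ay":0,"az":0,"hand":1},
    {"x":0,"y":0,"z":-0.02,"ax":0,"ay":0,"az":0,"hand":1},
    {"x":0,"y":0,"z":-0.01,"ax":0,"ay":0,"az":0,"hand":1},
    {"x":0,"y":0,"z":-0.01,"ax":0,"ay":0,"az":0,"hand":1},
  ],
)

```text
time_s: 14.03
ee_pos: [0.5759, 0.1786, 0.1652]
tcp_rot: [0.187, 0.982, 0.0, 0.001]
wrist_force: [-2.8, -0.5, 6.6]
grip_width: -0.0002
grasp_force: 3.6
```

>>> arm_command(
  deltas=[
    {"x":0,"y":0,"z":-0.01,"ax":0,"ay":0,"az":0,"hand":1},
    {"x":0,"y":0,"z":-0.01,"ax":0,"ay":0,"az":0,"hand":1},
    {"x":0,"y":0,"z":-0.01,"ax":0,"ay":0,"az":0,"hand":1},
    {"x":0,"y":0,"z":-0.01,"ax":0,"ay":0,"az":0,"hand":1},
    {"x":0,"y":0,"z":-0.01,"ax":0,"ay":0,"az":0,"hand":1},
  ],
)

```text
time_s: 14.45
ee_pos: [0.5759, 0.1786, 0.1633]
tcp_rot: [0.187, 0.982, 0.0, 0.001]
wrist_force: [-2.5, 0.6, 7.0]
grip_width: 0.0004
grasp_force: 3.6
```

>>> arm_command(
  deltas=[
    {"x":0,"y":0,"z":-0.01,"ax":0,"ay":0,"az":0,"hand":1},
    {"x":0,"y":0,"z":-0.01,"ax":0,"ay":0,"az":0,"hand":1},
    {"x":0,"y":0,"z":-0.01,"ax":0,"ay":0,"az":0,"hand":1},
    {"x":0,"y":0,"z":-0.01,"ax":0,"ay":0,"az":0,"hand":1},
    {"x":0,"y":0,"z":-0.01,"ax":0,"ay":0,"az":0,"hand":1},
  ],
)

```text
time_s: 14.87
ee_pos: [0.5759, 0.1785, 0.1612]
tcp_rot: [0.187, 0.982, 0.0, 0.001]
wrist_force: [-3.4, -0.9, 6.7]
grip_width: 0.0003
grasp_force: 3.6
```

>>> arm_command(
  deltas=[
    {"x":0,"y":0,"z":-0.01,"ax":0,"ay":0,"az":0,"hand":1},
    {"x":0,"y":0,"z":-0.01,"ax":0,"ay":0,"az":0,"hand":1},
    {"x":0,"y":0,"z":-0.01,"ax":0,"ay":0,"az":0,"hand":1},
    {"x":0,"y":0,"z":-0.01,"ax":0,"ay":0,"az":0,"hand":1},
    {"x":0,"y":0,"z":-0.01,"ax":0,"ay":0,"az":0,"hand":1},
  ],
)

```text
time_s: 15.28
ee_pos: [0.5759, 0.1786, 0.1592]
tcp_rot: [0.187, 0.982, 0.0, 0.001]
wrist_force: [-2.7, -1.5, 6.9]
grip_width: -0.0001
grasp_force: 3.6
```

>>> arm_command(
  deltas=[
    {"x":0,"y":0,"z":-0.01,"ax":0,"ay":0,"az":0,"hand":1},
    {"x":0,"y":0,"z":-0.01,"ax":0,"ay":0,"az":0,"hand":1},
    {"x":0,"y":0,"z":-0.01,"ax":0,"ay":0,"az":0,"hand":1},
    {"x":0,"y":0,"z":-0.01,"ax":0,"ay":0,"az":0,"hand":1},
  ],
)

```text
time_s: 15.62
ee_pos: [0.5759, 0.1786, 0.1576]
tcp_rot: [0.187, 0.982, 0.0, 0.001]
wrist_force: [-2.8, 0.8, 7.2]
grip_width: 0.0003
grasp_force: 3.6
```

>>> arm_command(
  deltas=[
    {"x":0,"y":0,"z":-0.01,"ax":0,"ay":0,"az":0,"hand":1},
    {"x":0,"y":0,"z":-0.01,"ax":0,"ay":0,"az":0,"hand":1},
    {"x":0,"y":0,"z":-0.01,"ax":0,"ay":0,"az":0,"hand":1},
  ],
)

```text
time_s: 15.87
ee_pos: [0.5759, 0.1786, 0.1564]
tcp_rot: [0.187, 0.982, 0.0, 0.001]
wrist_force: [-2.5, -0.5, 7.2]
grip_width: -0.0002
grasp_force: 3.6
```

>>> arm_command(
  deltas=[
    {"x":0,"y":0,"z":-0.01,"ax":0,"ay":0,"az":0,"hand":1},
    {"x":0,"y":0,"z":-0.01,"ax":0,"ay":0,"az":0,"hand":1},
    {"x":0,"y":0,"z":-0.01,"ax":0,"ay":0,"az":0,"hand":1},
  ],
)

```text
time_s: 16.12
ee_pos: [0.5759, 0.1785, 0.1552]
tcp_rot: [0.187, 0.982, 0.0, 0.0]
wrist_force: [-2.7, -0.2, 8.0]
grip_width: 0.0
grasp_force: 3.6
```

>>> arm_command(
  deltas=[
    {"x":0,"y":0,"z":-0.01,"ax":0,"ay":0,"az":0,"hand":1},
    {"x":0,"y":0,"z":-0.01,"ax":0,"ay":0,"az":0,"hand":1},
    {"x":0,"y":0,"z":-0.01,"ax":0,"ay":0,"az":0,"hand":1},
  ],
)

```text
time_s: 16.37
ee_pos: [0.5759, 0.1785, 0.154]
tcp_rot: [0.187, 0.982, 0.0, 0.0]
wrist_force: [-2.1, 0.7, 6.9]
grip_width: 0.0
grasp_force: 3.6
```

>>> arm_command(
  deltas=[
    {"x":0,"y":0,"z":-0.01,"ax":0,"ay":0,"az":0,"hand":1},
    {"x":0,"y":0,"z":-0.01,"ax":0,"ay":0,"az":0,"hand":1},
    {"x":0,"y":0,"z":-0.01,"ax":0,"ay":0,"az":0,"hand":1},
  ],
)

```text
time_s: 16.62
ee_pos: [0.5759, 0.1786, 0.153]
tcp_rot: [0.187, 0.982, 0.0, 0.001]
wrist_force: [-3.0, -1.4, 10.9]
grip_width: -0.0003
grasp_force: 5.5
```

>>> arm_command(
  deltas=[
    {"x":0,"y":0,"z":-0.01,"ax":0,"ay":0,"az":0,"hand":1},
    {"x":0,"y":0,"z":0,"ax":0,"ay":0,"az":0,"hand":1},
  ],
)

```text
time_s: 16.78
ee_pos: [0.5759, 0.1786, 0.153]
tcp_rot: [0.187, 0.982, 0.0, 0.001]
wrist_force: [-3.1, -0.6, 10.7]
grip_width: -0.0002
grasp_force: 5.3
```

>>> arm_command(
  deltas=[
    {"x":0,"y":0,"z":-0.01,"ax":0,"ay":0,"az":0,"hand":1},
    {"x":0,"y":0,"z":0,"ax":0,"ay":0,"az":0,"hand":1},
  ],
)

```text
time_s: 16.95
ee_pos: [0.5759, 0.1786, 0.153]
tcp_rot: [0.187, 0.982, 0.0, 0.001]
wrist_force: [-3.9, -0.8, 12.9]
grip_width: -0.0002
grasp_force: 6.4
```

>>> arm_command(
  deltas=[
    {"x":0,"y":0,"z":-0.02,"ax":0,"ay":0,"az":0,"hand":1},
    {"x":0,"y":0,"z":0,"ax":0,"ay":0,"az":0,"hand":1},
  ],
)

```text
time_s: 17.12
ee_pos: [0.5761, 0.1787, 0.1529]
tcp_rot: [0.187, 0.982, 0.0, 0.001]
wrist_force: [-5.2, -0.4, 17.6]
grip_width: 0.0002
grasp_force: 8.6
```

>>> arm_command(
  deltas=[
    {"x":-0.005,"y":0,"z":-0.01,"ax":0,"ay":0,"az":0,"hand":1},
    {"x":0,"y":0,"z":0,"ax":0,"ay":0,"az":0,"hand":1},
    {"x":0,"y":0,"z":0,"ax":0,"ay":0,"az":0,"hand":1},
  ],
)

```text
time_s: 17.37
ee_pos: [0.5761, 0.1786, 0.1529]
tcp_rot: [0.187, 0.982, 0.001, 0.001]
wrist_force: [-6.2, -0.8, 19.4]
grip_width: -0.0001
grasp_force: 9.5
```

>>> arm_command(
  deltas=[
    {"x":0,"y":0,"z":0,"ax":0,"ay":0,"az":0,"hand":1},
    {"x":0,"y":0,"z":0,"ax":0,"ay":0,"az":0,"hand":1},
    {"x":0,"y":0,"z":0,"ax":0,"ay":0,"az":0,"hand":1},
    {"x":0,"y":0,"z":0,"ax":0,"ay":0,"az":0,"hand":1},
    {"x":0,"y":0,"z":0,"ax":0,"ay":0,"az":0,"hand":1},
  ],
)

```text
time_s: 17.78
ee_pos: [0.5761, 0.1786, 0.1529]
tcp_rot: [0.187, 0.982, 0.001, 0.001]
wrist_force: [-6.2, -1.3, 18.9]
grip_width: -0.0004
grasp_force: 9.5
```

>>> arm_command(
  deltas=[
    {"x":0,"y":0,"z":0,"ax":0,"ay":0,"az":0,"hand":1},
    {"x":0,"y":0,"z":0,"ax":0,"ay":0,"az":0,"hand":1},
    {"x":0,"y":0,"z":0,"ax":0,"ay":0,"az":0,"hand":1},
    {"x":0,"y":0,"z":0,"ax":0,"ay":0,"az":0,"hand":1},
    {"x":0,"y":0,"z":0,"ax":0,"ay":0,"az":0,"hand":1},
  ],
)

```text
time_s: 18.2
ee_pos: [0.5761, 0.1787, 0.1529]
tcp_rot: [0.187, 0.982, 0.001, 0.001]
wrist_force: [-6.1, -1.7, 19.5]
grip_width: 0.0
grasp_force: 9.5
```

>>> arm_command(
  deltas=[
    {"x":0,"y":0,"z":0,"ax":0,"ay":0,"az":0,"hand":1},
    {"x":0,"y":0,"z":0,"ax":0,"ay":0,"az":0,"hand":1},
    {"x":0,"y":0,"z":0,"ax":0,"ay":0,"az":0,"hand":1},
  ],
)

```text
time_s: 18.45
ee_pos: [0.5761, 0.1786, 0.1529]
tcp_rot: [0.187, 0.982, 0.001, 0.001]
wrist_force: [-6.0, -0.8, 18.9]
grip_width: 0.0002
grasp_force: 9.5
```

>>> arm_command(
  deltas=[
    {"x":0,"y":0,"z":0.03,"ax":0,"ay":0,"az":0,"hand":1},
    {"x":0,"y":0,"z":0.04,"ax":0,"ay":0,"az":0,"hand":1},
    {"x":0,"y":0,"z":0.1,"ax":0,"ay":0,"az":0,"hand":1},
    {"x":0,"y":0,"z":0.4,"ax":0,"ay":0,"az":0,"hand":1},
    {"x":0,"y":0,"z":0.6,"ax":0,"ay":0,"az":0,"hand":1},
  ],
)

```text
time_s: 18.87
ee_pos: [0.5737, 0.1781, 0.1944]
tcp_rot: [0.187, 0.982, -0.001, -0.003]
wrist_force: [0.4, 0.2, 0.5]
grip_width: -0.0001
grasp_force: 0.0
```

>>> arm_command(
  deltas=[
    {"x":0,"y":0,"z":0.6,"ax":0,"ay":0,"az":0,"hand":1},
    {"x":-0.3,"y":0,"z":0.3,"ax":0,"ay":0,"az":0,"hand":1},
    {"x":-0.5,"y":0,"z":0,"ax":0,"ay":0,"az":0,"hand":1},
    {"x":-0.5,"y":0,"z":0,"ax":0,"ay":0,"az":0,"hand":1},
    {"x":-0.5,"y":0,"z":0,"ax":0,"ay":0,"az":0,"hand":1},
  ],
)

```text
time_s: 19.28
ee_pos: [0.5028, 0.1783, 0.2325]
tcp_rot: [0.187, 0.982, -0.0, 0.0]
wrist_force: [-0.6, -0.1, 0.2]
grip_width: -0.0
grasp_force: 0.0
```

>>> arm_command(
  deltas=[
    {"x":-0.5,"y":0,"z":0,"ax":0,"ay":0,"az":0,"hand":1},
    {"x":-0.3,"y":0,"z":0,"ax":0,"ay":0,"az":0,"hand":1},
    {"x":0,"y":0,"z":0,"ax":0,"ay":0,"az":0,"hand":1},
    {"x":0,"y":0,"z":0,"ax":0,"ay":0,"az":0,"hand":1},
  ],
)

```text
time_s: 19.62
ee_pos: [0.4715, 0.1785, 0.2327]
tcp_rot: [0.187, 0.982, 0.0, 0.0]
wrist_force: [0.1, 0.2, -0.1]
grip_width: -0.0001
grasp_force: 0.0
```

```bash
python3 - <<'E'
from h import *
d=grab('scene'); save(d,'s3.png'); s=telemetry.read_state(); print(s['ee_pos'],s['wrist_force'],s['time_s'])
E
```

```text
[0.47218805 0.17851632 0.23266015] [-0.20317183 -0.0101125  -0.79335649] 19.6667
```

View pics/s3.png

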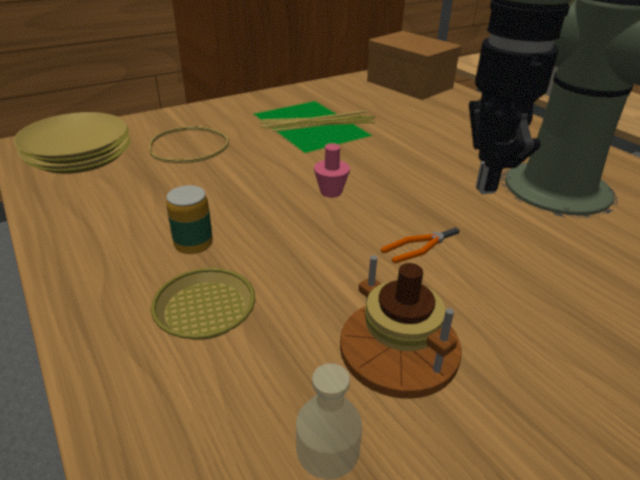

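The former stands upright in the lowered ring, its stem top at about (410,270). The bystanders are where they were and the robot is clear.

```bash
python3 -c "
from bench import workorder; print(workorder.job_done())"
```

```text
the job is handed in; nothing more can be done
None
```

The job is handed in: I released the former seated in the ring and pressed it down slowly until it landed on the stop, then held it there at about 19 N for just over a second; it stands upright, the things around it are unmoved, and about 20 s of the 67 s were used.

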